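Lock the pallet clamp with the long T-key

ROBOT

A 6-joint arm with a two-finger parallel gripper is mounted at the origin on a cart in front of the work surface, level with it; the furniture and walls round the work are solid. World frame = base frame: x ahead of the robot, y to its left, z up, the work surface at z = 0. Lengths are in mm, angles in rad, forces in N, time in s.
With the tool pointing down it reaches from about 425 to 950 mm from the base axis. Payload 3.5 kg.
Tool frame: the origin (TCP) lies at the very end of the fingers, on their centre line; the grasp point (between the pads) lies 19 mm behind it; z points along the fingers, y is the line along which they close (so a half turn about z gives the same grasp; the last joint's range is limited). The gripper opens to 85 mm and grips with 20 to 120 N. Pads are 22 mm wide; open, the fingers measure 114 mm over their backs; the gripper's body (76 mm by 85 mm) begins 54 mm behind the grasp point. The pads swing forward as they close: fully open they stand 13 mm farther back than shut.
Start: joints at [-1.467, 0.286, 1.577, -0, 1.279, -0.15], TCP at [169.507, -653.356, 231.325] pointing down, gripper open.
Joint ranges: [-2.77, 2.77], [-0.9, 2.22], [0.21, 2.48], [-1.53, 4.67], [0.24, 2.81], [-2.84, 2.84]. Speed limits (rad/s): [2.79, 2.79, 3.14, 3.14, 3.14, 3.14].

INTERFACE

Orientations are given as a rotation vector (axis times angle).
In Python, from rig import status, vision, workorder gives the robot as it stands.
- The arm moves only by the tool drive_tool, never from a script. Its argument "motion" is a list that holds one entry, the list of rows, each a list of 7 numbers: the turn, a rotation vector about the world's x, y, z in rad, then the shift along the world's x, y, z in mm, then the closure in counts, from 0 (fully open) to 255 (shut). In form: [[[rx, ry, rz, x, y, z, grip], ...]]. A call has 1 to 12 rows; each row shifts and turns the commanded pose from where the row before left it; what a row does not reach is not made up. A row lasts 1/10 s, in which the tool goes at most 50 mm and 8.59 degrees, less where a joint would pass 70% of its speed; a pose out of reach is approached as far as the arm can. A call is refused whole if a number of a shift passes 50 or a number of a turn 0.15, either way. A call with a gripper value outside its range is refused whole. The fingers move at their own pace and stop on an object; "force" is the grip in N (left out, the last holds). Time passes only in rows, so rows that do not move let the fingers close. It gives the time, the measured TCP pose, the force, the opening and the grip force at its end, in the units of the state.
- status.get_obs(): the state, without advancing time (a new reading comes with each control period).
- vision.snapshot(name): name is "scene" or "top" or "wrist"; returns the picture (420x560x3 uint8, red, green, blue); there is no depth.
- vision.get_calibration(name): a dict with "mtx" (3x3 intrinsics, pixels), "eye" and "attitude" of the camera in the world. Camera axes: x right, y down, z forward; pixel columns grow to the right and rows downward; lengths in mm; the calibration is good to about 2 mm. The wrist camera is an equidistant fisheye: a pixel r from the principal point sees the ray r / f radians off the axis. A picture is of the moment at which its call begins: read the wrist's pose just before it. get_calibration takes no time and is no camera call; for the wrist camera it gives the pose at the moment of the call.
- workorder.finish_job(): hands the job in; it is judged then, once.
The state is a dict: "time": time; "q": joint angles; "qvel": joint speeds; "joint_efforts": joint torques, N m; "position": TCP position; "orientation": TCP orientation; "ft_force": force on the tool from outside, world axes, zero at the start; "torque": the same for the moment, N m; "opening": opening from 0.0 (shut) to 1.0 (fully open); "grip_force": force on a finger pad.
Only numpy, scipy, OpenCV 4.12 (cv2) and the standard library are available. Lean on these libraries where they do the work, as an engineer would, in place of code of your own. Each camera call takes 0.05 s, during which the arm holds its last target. There are 200 camera calls.

TASK

Lock the pallet clamp: take the red-handled T-key from its forked stand, lower it down the slanting blue shaft, feel for the square stem hidden at the bottom until the key drops fully over it, and turn the stem clockwise to its stop so that the green pin stands fully up. Then draw the key out and hang it back upright in the fork of its stand by its collar. Do not drop the key, and leave the other things on the bench alone.

Things in the scene. Friction and masses are not known exactly. Their poses are not given: they have to be found in the camera images.
- t_key: The loose T-key, about 0.22 kg. Origin at the centre of its socket's open end; z is its axis, pointing from the socket to the handle, y runs along the handle. At the start it hangs upright by its collar in the stand. From the bottom: square socket, 10 mm round steel shank, round collar, red flat handle.
- key_grip (a point): Centre of the key's red flat handle, on the key's axis, 160 mm above the socket's open end. The handle is 80 mm long (y), 14 mm thick (x) and 32 mm high (z). Same axes as the key.
- key_tip (a point): Centre of the open lower end of the key's socket, same axes as the key. The socket is 26 mm deep, square inside, 15.2 mm across its flats, which are parallel to the key's x and y; outside it is 30 mm across at most.
- key_collar (a point): Centre of the underside of the key's round collar (48 mm across, 4 mm thick), on the key's axis, 135 mm above the socket's open end and 25 mm below the handle's centre.
- key_stand: The fixed key stand: grey base 120 x 100 mm, an upright behind, and on it a fork of two steel prongs whose tops are 160 mm above the bench, the highest part of the stand. Origin on the bench under the fork's centre; z up; the fork is open toward -x. The base spans x from -45 to 75 mm.
- seat (a point): Fork's centre at the height of the prongs' tops; the collar's underside rests here at the start, within 3 mm. Same axes as the stand. The prongs run from 31 mm in front (-x) to the upright 30 mm behind; each is 12 mm wide, with a free gap of 34 mm between them. The key's shank and socket pass through the gap from above or from the open side; the collar does not.
- clamp: The pallet clamp, fixed, on a steel base 175 x 170 x 16 mm. Origin on the bench; x points from the slanting blue shaft at its front (toward the robot) to the grey chuck with an aluminium pallet at its rear, 74 mm high; z up. The base spans x from -60 to 115 mm.
- mouth (a point): Centre of the mouth of the clamp's blue slanting shaft (fixed), 129 mm above the bench. z is the shaft's axis, pointing up out of the shaft, 30 degrees from vertical, leaning over the clamp's front toward the robot; y is level. The mouth is a funnel about 58 mm wide.
- bore (a point): Centre of the funnel's lower end, 24 mm down the axis from the mouth, same axes as mouth. From here the shaft is a round bore 34 mm wide down to its bottom.
- stem_seat (a point): Centre of the flat shoulder at the bottom of the shaft, 118 mm from the mouth along the axis, same axes as mouth (it does not turn). A brass square stem, 13 mm across flats, rises from it; it is straight for 12 mm and tapers to its tip at 20 mm. The socket's open end stands on this shoulder when the key is fully over the stem.
- stem_top (a point): Point on the axis 14 mm above the shoulder, axes as mouth, does not turn. Turned 0, the stem's flats are parallel to mouth's x and y. Its turn at the start is hidden: 0.02 to 0.98 rad clockwise (looking down the shaft). If the flats do not match, the key stops about here on the corners; lightly pressed, it drops once they match within about 0.15 rad.
- pin_top (a point): Top of the green indicator pin (11 mm across) in the grey post on the clamp's left, 67 mm above the bench. The stem turns clockwise (0.06 N m) with no effect up to 1.0 rad, then takes a cam along (0.2 N m) to a solid stop at 1.7 rad, and stays where left. From 1.0 to 1.7 rad the pin rises evenly by 14 mm. The key has 0.2 to 0.3 rad of play on the stem either way.
- gauge_weight: Bystander: cream knobbed weight, 33 x 33 x 46 mm, origin under its centre.
- hex_set: Bystander: red folding hex key set, 26 x 90 x 21 mm, origin under its centre.
Mind the look-alikes: they are no part of the job. What is shaped like the t_key but orange is not meant.

How it is judged (in metres and radians):
On the way, in this order (a step that is already met when the one before it is completed fails the run):
1. the key's socket is fully over the stem at the bottom of the shaft (distance between key_tip and stem_seat below 0.006 m), for 0.1 s.
2. with the key still fully over the stem, the stem is turned clockwise until the green pin is up (at least 10 mm) (distance between key_tip and stem_seat below 0.008 m and z of pin_top in the frame of clamp above 0.077 m), for 0.1 s.
At the end, for the whole second after the job is handed in: the green pin stands at least 10 mm up; the key hangs upright (within 0.1 rad), at rest, by its collar on both prongs of the stand (collar within 18 mm of the fork's centre and within 5 mm of the prongs' height) (z of pin_top in the frame of clamp above 0.077 m and horizontal distance between key_collar and seat below 0.018 m and z of key_collar in the frame of seat between -0.004 and 0.005 m and angle between key_grip's own z axis and vertical below 0.1 rad and linear speed of t_key below 0.02 m/s); the robot touches nothing.
It fails at once if the key is dropped on the bench (height (world z) of key_grip below 0.07 m).
It fails at once if a bystander is pushed away (distance of any of gauge_weight, hex_set from where it was at the start of the episode above 0.02 m).
It also fails if it takes over 72 s, if anything falls off the work surface, if the arm or the gripper's body presses on something with over 40 N, if the wrist force passes 120 N, or if a joint passes its speed limit or range.

## Working session

There is one attempt and no reset: what is moved stays moved. The work goes in short steps, Python scripts to look and compute and a tool call to move; the robot and the scene stay as the last step left them, time stands still between calls to the robot, and variables do not carry over. Pictures are saved under pics/ and viewed, at most 13 in all, crops included, and the job is handed in when it is done.

Besides the shell and the picture viewer there is one more tool, called by a JSON object that holds its "method" and its "body", one argument or row to a line. drive_tool: Moves the arm, as the interface text tells. Its arguments: {"type":"object","properties":{"motion":{"type":"array"},"force":{"type":"number"}},"required":["motion"]}

```bash
mkdir -p pics; ls
python3 - <<'E'
from rig import status, vision
import cv2,numpy as np
a=vision.snapshot("scene");b=vision.snapshot("top")
np.save('scene.npy',a);np.save('top.npy',b)
cv2.imwrite('pics/a.png',a[:,:,::-1]);cv2.imwrite('pics/b.png',b[:,:,::-1])
for n in("scene","top","wrist"):print(n,vision.get_calibration(n))
print(status.get_obs())
E
```

```text
pics
scene {'mtx': array([[502.76775973,   0.        , 276.24289633],
       [  0.        , 502.76775973, 213.98854459],
       [  0.        ,   0.        ,   1.        ]]), 'eye': array([   27.36463911, -1295.52524005,  1131.70177261]), 'attitude': array([-2.2736712 ,  0.47538032, -0.23639292])}
top {'mtx': array([[492.52464426,   0.        , 281.5622939 ],
       [  0.        , 492.52464426, 210.10890726],
       [  0.        ,   0.        ,   1.        ]]), 'eye': array([ 445.08854438, -287.57562994, 1491.03673351]), 'attitude': array([-2.18035579,  2.22258731, -0.05103693])}
wrist {'mtx': array([[325.1922621 ,   0.        , 279.29891259],
       [  0.        , 325.1922621 , 209.95137772],
       [  0.        ,   0.        ,   1.        ]]), 'eye': array([ 243.19283254, -633.58411516,  373.30558398]), 'attitude': array([ 2.28694006, -1.77094204, -0.27036914])}
{'time': 0.1, 'q': array([-1.46699298e+00,  2.87130706e-01,  1.57805244e+00,  4.50036402e-05,
        1.27862576e+00, -1.50003127e-01]), 'qvel': array([ 0.00179216, -0.00186749, -0.00129605, -0.0016594 , -0.00107528,
        0.00040346]), 'joint_efforts': array([ 8.22533348e-04, -4.07298911e+01, -2.93698990e+01, -1.40257494e-04,
        3.40677259e-03, -9.57100895e-06]), 'position': array([ 169.45938366, -652.75453863,  230.03792845]), 'orientation': array([-3.11413552e+00, -3.97308498e-01, -1.47961057e-04]), 'ft_force': array([-0.61693361,  0.08555633,  0.66313512]), 'torque': array([ 0.00598997, -0.02637629, -0.00877682]), 'grip_force': 0.0, 'opening': 1.0023986043938966}
```

View pics/a.png

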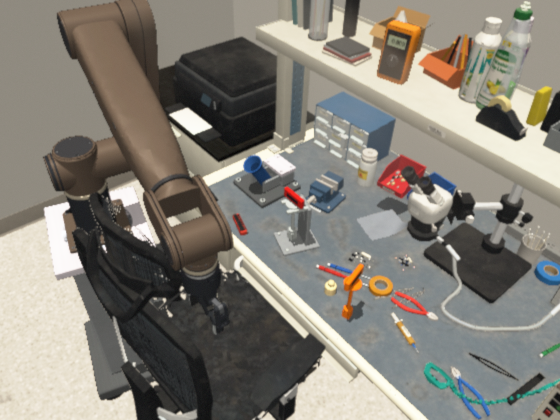

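View pics/b.png

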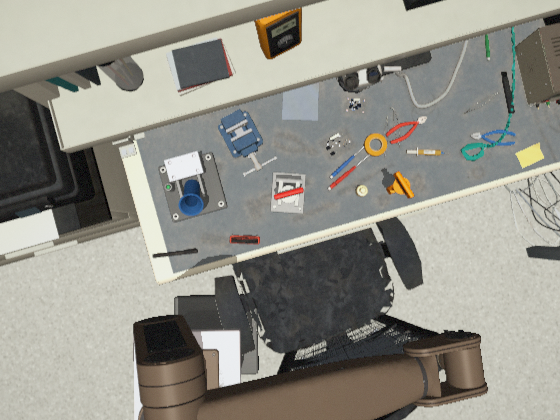

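Candidates for the T-key are the red-handled one in the grey fork (scene ~293,197; top ~288,193) and the orange one (scene ~352,278; top ~398,183). The red one fits the description. The red bar at scene (240,223) is the hex set. The clamp's blue funnel is at scene ~(257,168), top ~(190,203). I'll confirm this in one enlarged crop.

```bash
cat > h.py <<'E'
import numpy as np,cv2
from scipy.spatial.transform import Rotation as R
from rig import vision
def ray(c,uv):
    R_=R.from_rotvec(c['attitude']).as_matrix();K=c['mtx']
    return c['eye'],R_@np.linalg.inv(K)@np.array([uv[0],uv[1],1.])
def plane(c,uv,z):
    e,d=ray(c,uv);return e+d*(z-e[2])/d[2]
def two(c1,u1,c2,u2):
    e1,d1=ray(c1,u1);e2,d2=ray(c2,u2)
    s=np.linalg.lstsq(np.stack([d1,-d2],1),e2-e1,rcond=None)[0]
    p,q=e1+s[0]*d1,e2+s[1]*d2
    return (p+q)/2,np.linalg.norm(p-q)
E
python3 - <<'E'
import numpy as np,cv2
a=np.load('scene.npy');b=np.load('top.npy')
A=cv2.resize(a[140:260,225:355],None,fx=4.5,fy=4.5,interpolation=cv2.INTER_CUBIC)[:540,:585]
B=cv2.resize(b[125:225,150:320],None,fx=4.5,fy=4.5,interpolation=cv2.INTER_CUBIC)
cv2.imwrite('pics/c.png',A[:,:,::-1]);cv2.imwrite('pics/d.png',B[:,:,::-1])
E
```

```text
(no output)
```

View pics/c.png

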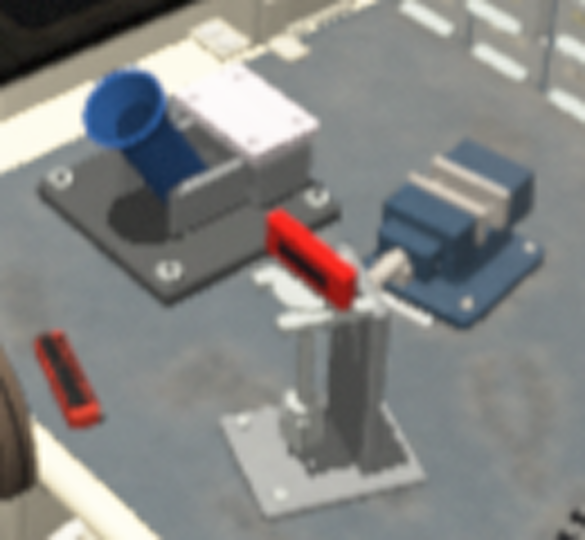

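View pics/d.png

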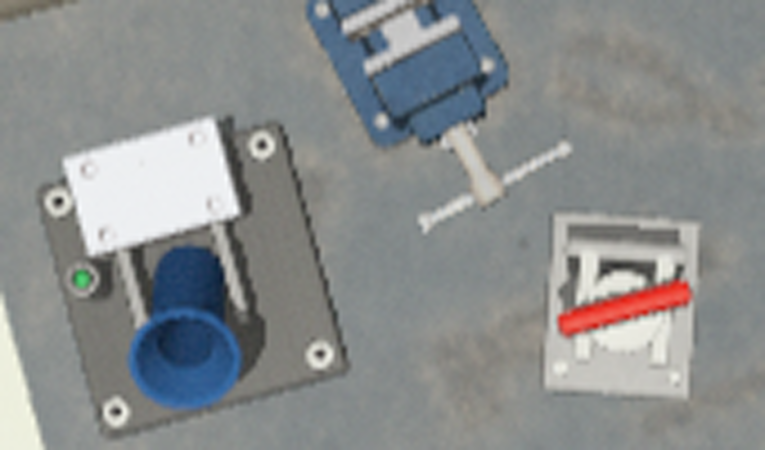

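The crops confirm it: the red handle sits in the fork (top crop 563,325 to 690,293), and the handle is turned relative to the fork. The blue funnel rim is at (186,357), the green pin at (83,280), and the clamp base screws are visible.

Run:
```python
from h import *
a=np.load('scene.npy');b=np.load('top.npy');ct=vision.get_calibration('top');cs=vision.get_calibration('scene')
np.set_printoptions(precision=1,suppress=True)
def red(im,x0,x1,y0,y1):
    h=cv2.cvtColor(im,cv2.COLOR_RGB2HSV);m=(((h[...,0]<6)|(h[...,0]>174))&(h[...,1]>150)&(h[...,2]>90)).astype(np.uint8)
    k=np.zeros_like(m);k[y0:y1,x0:x1]=m[y0:y1,x0:x1];return k
f=lambda x,y:(x/4.5+150-.4,y/4.5+125-.4)
m=red(b,265,315,175,215);ys,xs=np.nonzero(m);r=cv2.minAreaRect(np.stack([xs,ys],1).astype(np.float32));print(r)
bp=cv2.boxPoints(r);P=np.array([plane(ct,p,201) for p in bp]);print('handle',P,P.mean(0))
print('handle ends',[plane(ct,f(*p),198) for p in((563,325),(690,293))])
S=np.array([plane(ct,f(*p),8) for p in((555,213),(700,225),(687,398),(545,388))]);print('stand',S,S.mean(0))
C=np.array([plane(ct,f(*p),17) for p in((58,202),(261,145),(320,353),(116,411))]);print('clamp screws',C,C.mean(0))
d=(C[0]+C[1]-C[2]-C[3]);print('clamp x yaw',np.degrees(np.arctan2(d[1],d[0])))
e=(C[0]+C[3]-C[1]-C[2]);print('clamp y yaw',np.degrees(np.arctan2(e[1],e[0])))
d=(S[0]+S[1]-S[2]-S[3]);print('stand x yaw',np.degrees(np.arctan2(d[1],d[0])))
e=(S[0]+S[3]-S[1]-S[2]);print('stand y yaw',np.degrees(np.arctan2(e[1],e[0])))
def blue(im,x0,x1,y0,y1):
    h=cv2.cvtColor(im,cv2.COLOR_RGB2HSV);return ((h[...,0]>100)&(h[...,0]<125)&(h[...,1]>150)).astype(np.uint8)
print('mouth two',two(ct,f(186,357),cs,(126/4.5+225-.4,110/4.5+140-.4)), 'top only',plane(ct,f(186,357),129))
print('pin',plane(ct,f(83,280),67))
print('hex',plane(cs,(240,223),10), 'weight',plane(ct,(362,190),30))
```

```text
((288.12176513671875, 192.93838500976562), (5.08523416519165, 29.387296676635742), 74.47589111328125)
handle [[ 541.9 -271.8  201. ]
 [ 561.1 -346.6  201. ]
 [ 548.2 -349.9  201. ]
 [ 528.9 -275.2  201. ]] [ 545.  -310.9  201. ]
handle ends [array([ 535.7, -275.4,  198. ]), array([ 553. , -350.1,  198. ])]
stand [[ 624.5 -269.7    8. ]
 [ 614.6 -366.9    8. ]
 [ 498.4 -355.7    8. ]
 [ 507.  -260.8    8. ]] [ 561.1 -313.3    8. ]
clamp screws [[ 637.    61.8   17. ]
 [ 672.8  -74.1   17. ]
 [ 532.8 -111.6   17. ]
 [ 496.7   24.5   17. ]] [584.8 -24.9  17. ]
clamp x yaw 14.932628022679006
clamp y yaw 104.77696031842758
stand x yaw -4.9055500818387285
stand y yaw 84.51599568070972
mouth two (array([525. , -41.4, 123.7]), np.float64(1.0722988934706608)) top only [525.2 -42.6 129. ]
pin [579.8  34.3  67. ]
hex [ 423.4 -178.    10. ] weight [ 562.8 -533.9   30. ]
```

{"method": "drive_tool", "body": {
  "motion": [
    [[0, 0, 0.14, 0, 0, 45, 0], [0, 0, 0.14, 10, 10, 40, 0], [0, 0, 0.13, 32, 30, 0, 0], [0, 0, 0.13, 32, 30, 0, 0], [0, 0, 0.13, 32, 30, 0, 0], [0, 0, 0.13, 32, 30, 0, 0], [0, 0, 0.13, 32, 30, 0, 0], [0, 0, 0.13, 32, 30, 0, 0], [0, 0, 0.13, 32, 30, 0, 0], [0, 0, 0.13, 32, 30, 0, 0], [0, 0, 0.13, 32, 30, 0, 0], [0, 0, 0.12, 0, 0, 0, 0]]
  ]
}}

```text
time: 1.3
position: [470.5, -369.3, 315.7]
orientation: [-1.909, -2.494, -0.003]
ft_force: [0.1, -0.2, 0.1]
opening: 1.0
grip_force: 0.0
```

```bash
cat >> h.py <<'E'
def fray(c,uv):
    K=c['mtx'];d=(np.array(uv)-K[:2,2])/K[0,0];t=np.hypot(*d)
    v=np.array([*(d/t*np.sin(t)),np.cos(t)]);return c['eye'],R.from_rotvec(c['attitude']).as_matrix()@v
def fplane(c,uv,z):
    e,d=fray(c,uv);return e+d*(z-e[2])/d[2]
E
python3 - <<'E'
from h import *
from rig import status
np.set_printoptions(precision=1,suppress=True)
c=vision.get_calibration('wrist');w=vision.snapshot('wrist');np.save('w1.npy',w);cv2.imwrite('pics/e.png',w[:,:,::-1])
h=cv2.cvtColor(w,cv2.COLOR_RGB2HSV);m=(((h[...,0]<6)|(h[...,0]>174))&(h[...,1]>150)&(h[...,2]>90)).astype(np.uint8)
n,l,s,ce=cv2.connectedComponentsWithStats(m)
for i in range(1,n):
    if s[i,4]>60:
        ys,xs=np.nonzero(l==i);r=cv2.minAreaRect(np.stack([xs,ys],1).astype(np.float32));bp=cv2.boxPoints(r)
        P=np.array([fplane(c,p,201) for p in bp]);print(s[i],bp,P,P.mean(0))
print(c['eye'],status.get_obs()['position'])
import pickle;pickle.dump(c,open('w1.pkl','wb'))
E
```

```text
[263   0  34  58 181] [[262.4  53.3]
 [289.1  -2.3]
 [302.9   4.3]
 [276.2  59.9]] [[ 426.2 -253.4  201. ]
 [ 434.  -202.   201. ]
 [ 446.  -204.7  201. ]
 [ 438.  -255.9  201. ]] [ 436. -229.  201.]
[ 371  115   21   92 1348] [[369.4 205.8]
 [375.6 114.3]
 [392.1 115.4]
 [385.9 206.9]] [[ 544.9 -349.5  201. ]
 [ 525.9 -275.   201. ]
 [ 539.8 -271.3  201. ]
 [ 559.8 -346.5  201. ]] [ 542.6 -310.6  201. ]
[555 143   5  17  66] [[555. 143.]
 [559. 143.]
 [559. 159.]
 [555. 159.]] [[ 731.2 -227.5  201. ]
 [ 737.8 -224.9  201. ]
 [ 745.4 -240.6  201. ]
 [ 738.6 -243.   201. ]] [ 738.3 -234.   201. ]
[553 170   7  30 104] [[553. 170.]
 [559. 170.]
 [559. 199.]
 [553. 199.]] [[ 740.8 -254.8  201. ]
 [ 751.1 -251.3  201. ]
 [ 768.2 -280.2  201. ]
 [ 757.3 -283.3  201. ]] [ 754.4 -267.4  201. ]
[331 230  25  54 349] [[330.  232.4]
 [336.7 229.7]
 [357.3 281.3]
 [350.6 284. ]] [[ 519.2 -381.2  201. ]
 [ 524.1 -377.3  201. ]
 [ 559.8 -421.   201. ]
 [ 554.5 -425.2  201. ]] [ 539.4 -401.2  201. ]
[364 338   7  23 107] [[363.  359.9]
 [364.6 337.7]
 [370.2 338.1]
 [368.6 360.3]] [[ 604.5 -514.4  201. ]
 [ 593.2 -483.7  201. ]
 [ 599.6 -483.1  201. ]
 [ 611.3 -514.   201. ]] [ 602.2 -498.8  201. ]
[ 451.  -296.   459.1] [ 469.1 -370.9  315.7]
```

View pics/e.png

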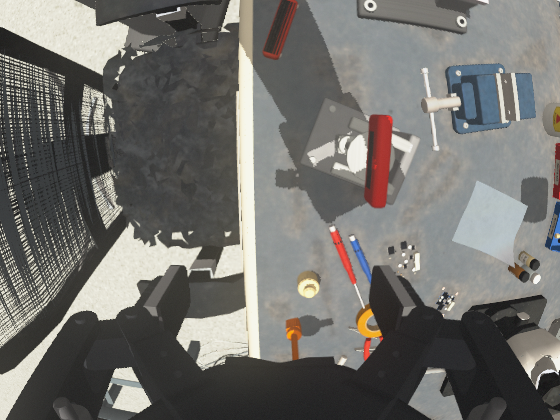

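The wrist view shows the red handle at (379,161) on the fork, clear of the fingers, and the position agrees with the top view. I'm descending and gripping.

{"method": "drive_tool", "body": {
  "motion": [
    [[0, 0, 0, 38, 30, 0, 0], [0, 0, 0, 37, 30, -10, 0], [0, 0, 0, 0, 0, -35, 0], [0, 0, 0, 0, 0, -35, 0], [0, 0, 0, 0, 0, -35, 0], [0, 0, 0, 0, 0, -28, 0], [0, 0, 0, 0, 0, 0, 255], [0, 0, 0, 0, 0, 0, 255], [0, 0, 0, 0, 0, 0, 255], [0, 0, 0, 0, 0, 0, 255], [0, 0, 0, 0, 0, 0, 255], [0, 0, 0, 0, 0, 0, 255]]
  ],
  "force": 80
}}

```text
time: 2.55
position: [543.6, -314.1, 175.7]
orientation: [1.921, 2.48, 0.0]
ft_force: [1.0, -0.7, 4.9]
opening: 0.147
grip_force: 79.1
```

{"method": "drive_tool", "body": {
  "motion": [
    [[0, 0, 0, 0, 0, 7, 255], [0, 0, 0, 0, 0, 7, 255], [0, 0, 0, -33, 3, 0, 255], [0, 0, 0, -33, 3, 0, 255], [0, 0, 0, 0, 0, 40, 255], [0, 0, 0, 0, 0, 40, 255], [0, 0, 0, 0, 0, 40, 255], [0, 0, 0, 0, 25, 30, 255], [0, 0, 0, -6, 40, 0, 255], [0, 0, 0, -6, 40, 0, 255], [0, 0, 0, -6, 40, 0, 255], [0, 0, 0, 0, 0, 0, 255]]
  ]
}}

```text
time: 3.75
position: [457.5, -158.3, 337.3]
orientation: [-1.917, -2.487, -0.002]
ft_force: [-0.3, -0.6, -2.7]
opening: 0.148
grip_force: 78.9
```

Run:
```python
from h import *
from rig import status
import pickle
np.set_printoptions(precision=2,suppress=True)
o=status.get_obs();print(o['position'],o['orientation'],o['ft_force'],o['q'])
c=vision.get_calibration('wrist');w=vision.snapshot('wrist');s=vision.snapshot('scene')
np.save('w2.npy',w);np.save('s2.npy',s);pickle.dump(c,open('w2.pkl','wb'))
cv2.imwrite('pics/f.png',w[:,:,::-1])
```

```text
[ 457.45 -158.31  337.26] [-1.92 -2.49 -0.  ] [-0.27 -0.59 -2.66] [-0.54 -0.21  1.9   0.    1.46 -0.8 ]
```

View pics/f.png

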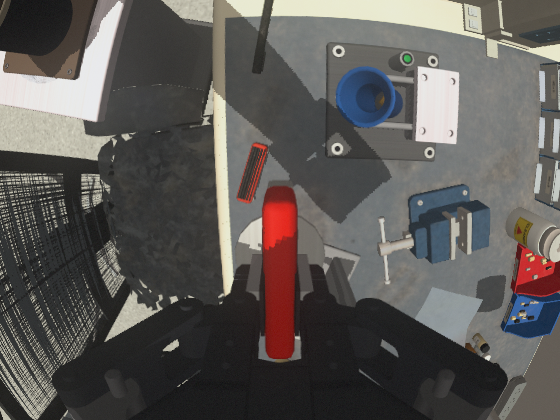

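Key is held straight in the fingers (handle from 281,187 to 280,358). The blue mouth is at (366,98), base screws at (339,51), (337,149), (430,153), and the pin at (407,58).

Run:
```python
from h import *
import pickle
np.set_printoptions(precision=1,suppress=True)
c=pickle.load(open('w2.pkl','rb'));w=np.load('w2.npy')
h=cv2.cvtColor(w,cv2.COLOR_RGB2HSV)
m=((h[...,0]>100)&(h[...,0]<128)&(h[...,1]>140)&(h[...,2]>50)).astype(np.uint8);k=np.zeros_like(m);k[55:140,325:410]=m[55:140,325:410]
k=cv2.morphologyEx(k,cv2.MORPH_OPEN,np.ones((3,3)))
cn=max(cv2.findContours(k,0,2)[0],key=cv2.contourArea);print(cv2.boundingRect(cn))
hull=cv2.convexHull(cn)[:,0].astype(float)
rim=hull[hull[:,0]<385]
# intersect rim pixels with the tilted mouth plane, fit circle
mz=np.array([-.483,-.128,.866]);
for p0 in ([525.2,-42.2,129],):
    p0=np.array(p0);my=np.array([-.256,.967,0]);mx=np.cross(my,mz)
    Q=[]
    for u in rim:
        e,d=fray(c,u);q=e+d*((p0-e)@mz)/(d@mz);Q.append([(q-p0)@mx,(q-p0)@my])
    Q=np.array(Q);A=np.c_[2*Q,np.ones(len(Q))];s=np.linalg.lstsq(A,(Q**2).sum(1),rcond=None)[0]
    r=np.sqrt(s[2]+s[0]**2+s[1]**2);print('circle offs x,y',s[:2],'r',r,'resid',np.ptp(np.hypot(*(Q-s[:2]).T)));print('mouth',p0+s[0]*mx+s[1]*my)
S=np.array([fplane(c,p,17) for p in((339,51),(337,149),(430,153))]);print(S)
for a,b in((0,1),(1,2)):d=S[b]-S[a];print(np.degrees(np.arctan2(d[1],d[0])),np.linalg.norm(d))
print('origin-based: screws0-1 mid',(S[0]+S[1])/2,'diag centre',(S[0]+S[2])/2)
print('handle ends',fplane(c,(281,187),362.6),fplane(c,(280,358),362.6))
```

```text
(336, 67, 60, 60)
circle offs x,y [-2.2  1.4] r 33.391994283506826 resid 2.2057176723797483
mouth [523.  -41.3 127.9]
[[ 496.9   24.9   17. ]
 [ 532.  -113.4   17. ]
 [ 675.7  -76.    17. ]]
-75.73152759101296 142.63646554014875
14.563343769522357 148.46866654512445
origin-based: screws0-1 mid [514.4 -44.2  17. ] diag centre [586.3 -25.6  17. ]
handle ends [ 446.2 -111.3  362.6] [ 467.1 -192.2  362.6]
```

{"method": "drive_tool", "body": {
  "motion": [
    [[0.033, -0.127, 0, 0, 0, 0, 255], [0.033, -0.127, 0, 0, 0, 0, 255], [0.033, -0.127, 0, 0, 0, 0, 255], [0.033, -0.126, 0, 0, 0, 0, 255], [0.073, 0.019, -0.13, -8, 30, 0, 255], [0, 0, 0, -8, 30, 0, 255], [0, 0, 0, -9, 29, 0, 255], [0, 0, 0, 0, 0, -22, 255], [0, 0, 0, 0, 0, -21, 255], [0, 0, 0, 0, 0, 0, 255], [0, 0, 0, 0, 0, 0, 255]]
  ]
}}

```text
time: 4.95
position: [433.4, -74.1, 294.2]
orientation: [1.869, 2.069, 0.623]
ft_force: [-0.1, 0.1, -2.1]
opening: 0.15
grip_force: 79.1
```

```bash
cat > st.py <<'E'
from h import *
from rig import status
np.set_printoptions(precision=2,suppress=True)
yw=np.radians(14.6);cx=np.array([np.cos(yw),np.sin(yw),0]);mz=-.5*cx+np.array([0,0,.8660254]);my=np.array([-cx[1],cx[0],0]);mx=np.cross(my,mz)
M=np.array([524,-41.2,129.])
B=np.stack([mx,my,mz])
def st(o=4,L=150.7):
    s=status.get_obs();T=R.from_rotvec(s['orientation']).as_matrix()
    tip=s['position']+o*T[:,0]+L*T[:,2]
    th=-np.arctan2(-(B@T[:,0])[0],(B@T[:,0])[1])
    print('t',s['time'],'TCP',s['position'],'tip in mouth',B@(tip-M),'axis',B@(-T[:,2]),'theta cw',th,'F mouth',B@s['ft_force'],'tq',B@s['torque'],'q',s['q'],'tipw',tip)
    return s
E
python3 -c "
from st import *
st();print(B)
s=vision.snapshot('top');a=vision.snapshot('scene')
A=np.hstack([cv2.resize(s[150:225,150:230],None,fx=5,fy=5),cv2.resize(a[135:210,225:305],None,fx=5,fy=5)])
cv2.imwrite('pics/g.png',A[:,:,::-1])"
```

```text
t 4.95 TCP [433.39 -74.1  294.21] tip in mouth [-0.03 -5.02 40.36] axis [ 0. -0.  1.] theta cw 0.15323396160263705 F mouth [-1.11  0.11 -1.77] tq [ 0.01  0.49 -0.04] q [-0.64 -0.6   2.3   0.44  1.13 -0.87] tipw [505.71 -51.15 163.94]
[[ 0.84  0.22  0.5 ]
 [-0.25  0.97  0.  ]
 [-0.48 -0.13  0.87]]
```

View pics/g.png

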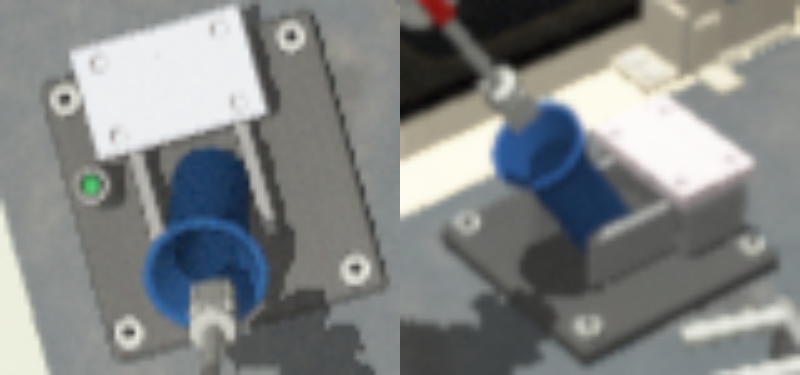

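The key is aligned with the shaft and stands just outside the mouth. In the top panel the socket end is at ~(212,290) and the mouth centre at (207,272). I'll check the lateral offset.

```bash
python3 -c "
from st import *
ct=vision.get_calibration('top');cs=vision.get_calibration('scene')
for p in((212,290),(207,272)):
    print(p,[B@(plane(ct,(150+p[0]/5-.4,150+p[1]/5-.4),z)-M) for z in(164,129)])
for p in((521,110),(539,147)):
    print(p,[B@(plane(cs,(225+(p[0]-400)/5-.4,135+p[1]/5-.4),z)-M) for z in(164,129)])
"
```

```text
(212, 290) [array([ 6.16, -7.37, 36.86]), array([-8.47, -1.8 ,  4.89])]
(207, 272) [array([14.92, -7.33, 31.8 ]), array([ 0.51, -1.76, -0.3 ])]
(521, 110) [array([ 2.66, -3.93, 38.88]), array([ 9.58, 35.3 , -5.53])]
(539, 147) [array([-10.  , -43.11,  46.19]), array([-3.54, -5.3 ,  2.04])]
```

{"method": "drive_tool", "body": {
  "motion": [
    [[0, 0, 0, -1.3, 4.8, 0, 255], [0, 0, 0, 6.8, 1.8, -12.1, 255], [0, 0, 0, 6.8, 1.8, -12.1, 255], [0, 0, 0, 6.8, 1.8, -12.1, 255], [0, 0, 0, 4.8, 1.3, -8.7, 255], [0, 0, 0, 2.4, 0.6, -4.3, 255], [0, 0, 0, 2.4, 0.6, -4.3, 255], [0, 0, 0, 0, 0, 0, 255]]
  ]
}}

```text
time: 5.85
position: [462.2, -60.6, 240.5]
orientation: [1.867, 2.07, 0.624]
ft_force: [-0.4, -0.9, -2.6]
opening: 0.147
grip_force: 79.1
```

```bash
python3 -c "
from st import *
st()"
```

```text
t 5.85 TCP [462.25 -60.55 240.53] tip in mouth [  0.38   0.89 -21.79] axis [ 0. -0.  1.] theta cw 0.15185551370886255 F mouth [-1.87 -0.74 -1.93] tq [ 0.02  0.52 -0.03] q [-0.55 -0.48  2.33  0.46  0.97 -0.86] tipw [534.64 -37.51 110.32]
```

{"method": "drive_tool", "body": {
  "motion": [
    [[0, 0, 0, 2.4, 0.6, -4.3, 255], [0, 0, 0, 2.4, 0.6, -4.3, 255], [0, 0, 0, 2.4, 0.6, -4.3, 255], [0, 0, 0, 2.4, 0.6, -4.3, 255], [0, 0, 0, 0, 0, 0, 255]]
  ]
}}

```text
time: 6.35
position: [471.7, -58.0, 222.4]
orientation: [1.868, 2.07, 0.624]
ft_force: [-1.0, -0.4, -3.3]
opening: 0.154
grip_force: 79.0
```

```bash
python3 -c "
from st import *
st()"
```

```text
t 6.35 TCP [471.66 -58.03 222.39] tip in mouth [ -0.36   1.04 -42.37] axis [ 0. -0.  1.] theta cw 0.15236818777469074 F mouth [-2.56 -0.11 -2.29] tq [-0.01  0.58  0.03] q [-0.53 -0.44  2.33  0.46  0.91 -0.86] tipw [543.94 -34.94  92.12]
```

{"method": "drive_tool", "body": {
  "motion": [
    [[0, 0, 0, 2.4, 0.6, -4.3, 255], [0, 0, 0, 2.4, 0.6, -4.3, 255], [0, 0, 0, 2.4, 0.6, -4.3, 255], [0, 0, 0, 2.4, 0.6, -4.3, 255], [0, 0, 0, 2.4, 0.6, -4.3, 255], [0, 0, 0, 2.4, 0.6, -4.3, 255], [0, 0, 0, 2.4, 0.6, -4.3, 255], [0, 0, 0, 2.4, 0.6, -4.3, 255], [0, 0, 0, 2.4, 0.6, -4.3, 255], [0, 0, 0, 2.4, 0.6, -4.3, 255], [0, 0, 0, 0, 0, 0, 255]]
  ]
}}

```text
time: 7.45
position: [495.7, -52.1, 179.7]
orientation: [1.867, 2.07, 0.624]
ft_force: [0.5, -0.1, -3.3]
opening: 0.146
grip_force: 79.1
```

```bash
python3 -c "
from st import *
st()"
```

```text
t 7.45 TCP [495.74 -52.12 179.69] tip in mouth [ -0.19   0.6  -91.75] axis [ 0. -0.  1.] theta cw 0.1521248056870567 F mouth [-1.25 -0.2  -3.09] tq [0.02 0.54 0.03] q [-0.48 -0.31  2.33  0.5   0.79 -0.88] tipw [568.08 -29.09  49.45]
```

{"method": "drive_tool", "body": {
  "motion": [
    [[0, 0, 0, 1.5, 0.4, -2.6, 255], [0, 0, 0, 1.5, 0.4, -2.6, 255], [0, 0, 0, 1.5, 0.4, -2.6, 255], [0, 0, 0, 1.5, 0.4, -2.6, 255], [0, 0, 0, 1, 0.3, -1.7, 255], [0, 0, 0, 0, 0, 0, 255], [0, 0, 0, 0, 0, 0, 255]]
  ]
}}

```text
time: 8.15
position: [502.4, -50.4, 168.4]
orientation: [1.866, 2.072, 0.623]
ft_force: [-6.5, -1.2, 1.6]
opening: 0.146
grip_force: 80.2
```

```bash
python3 -c "
from st import *
st()"
```

```text
t 8.15 TCP [502.44 -50.42 168.43] tip in mouth [   0.02    0.59 -104.95] axis [ 0. -0.  1.] theta cw 0.15047728837191815 F mouth [-4.87  0.43  4.69] tq [ 0.31  1.45 -0.03] q [-0.47 -0.28  2.33  0.51  0.75 -0.89] tipw [574.65 -27.4   38.12]
```

{"method": "drive_tool", "body": {
  "motion": [
    [[0.024, 0.006, -0.043, -0.2, 0, -0.1, 255], [0.024, 0.006, -0.043, -0.2, 0, -0.1, 255], [0.024, 0.006, -0.043, -0.2, 0, -0.1, 255], [0.024, 0.006, -0.043, -0.2, 0, -0.1, 255], [0.024, 0.006, -0.043, -0.2, 0, -0.1, 255], [0, 0, 0, 0.5, 0.1, -0.9, 255], [0, 0, 0, 0, 0, 0, 255]]
  ]
}}

```text
time: 8.85
position: [501.9, -50.2, 166.8]
orientation: [2.14, 1.854, 0.68]
ft_force: [-5.7, -0.4, 0.5]
opening: 0.148
grip_force: 79.9
```

```bash
python3 -c "
from st import *
st()"
```

```text
t 8.85 TCP [501.91 -50.18 166.83] tip in mouth [  -0.01    0.64 -106.12] axis [ 0. -0.  1.] theta cw 0.3979908333009004 F mouth [-4.65  1.09  3.23] tq [0.36 1.39 0.01] q [-0.47 -0.28  2.33  0.51  0.75 -0.65] tipw [575.18 -27.21  37.09]
```

{"method": "drive_tool", "body": {
  "motion": [
    [[0, 0, 0, 0.5, 0.1, -0.9, 255], [0, 0, 0, 0.5, 0.1, -0.9, 255], [0, 0, 0, 0, 0, 0, 255]]
  ]
}}

```text
time: 9.15
position: [502.6, -49.6, 164.3]
orientation: [2.142, 1.853, 0.681]
ft_force: [-2.9, 0.4, -2.7]
opening: 0.148
grip_force: 79.4
```

```bash
python3 -c "
from st import *
st()"
```

```text
t 9.15 TCP [502.64 -49.59 164.26] tip in mouth [  -0.61    1.15 -108.77] axis [ 0. -0.  1.] theta cw 0.39946160534522396 F mouth [-3.68  1.1  -0.98] tq [0.41 1.31 0.02] q [-0.47 -0.27  2.33  0.51  0.74 -0.65] tipw [575.83 -26.51  34.5 ]
```

{"method": "drive_tool", "body": {
  "motion": [
    [[0, 0, 0, 0.8, 0.2, -1.3, 255], [0, 0, 0, 0.8, 0.2, -1.3, 255], [0, 0, 0, 0.8, 0.2, -1.3, 255], [0, 0, 0, 0.8, 0.2, -1.3, 255], [0, 0, 0, 0, 0, 0, 255]]
  ]
}}

```text
time: 9.65
position: [505.9, -48.9, 159.4]
orientation: [2.142, 1.854, 0.681]
ft_force: [-5.8, 0.1, 0.7]
opening: 0.148
grip_force: 79.9
```

```bash
python3 -c "
from st import *
st()"
```

```text
t 9.65 TCP [505.89 -48.87 159.4 ] tip in mouth [  -0.17    1.04 -114.64] axis [ 0. -0.  1.] theta cw 0.3992342674939769 F mouth [-4.47  1.52  3.45] tq [ 0.58  1.72 -0.05] q [-0.47 -0.25  2.33  0.52  0.73 -0.65] tipw [579.06 -25.78  29.63]
```

{"method": "drive_tool", "body": {
  "motion": [
    [[0, 0, 0, 0.7, 0.2, -1.3, 255], [0, 0, 0, 0.7, 0.2, -1.3, 255], [0, 0, 0, 0.7, 0.2, -1.3, 255], [0, 0, 0, 0, 0, 0, 255]]
  ]
}}

```text
time: 10.05
position: [508.3, -48.7, 157.6]
orientation: [2.139, 1.856, 0.68]
ft_force: [-17.5, -2.5, 13.6]
opening: 0.146
grip_force: 82.7
```

```bash
python3 -c "
from st import *
st()"
```

```text
t 10.05 TCP [508.29 -48.68 157.61] tip in mouth [   0.97    0.63 -117.38] axis [ 0. -0.  1.] theta cw 0.3964101978403822 F mouth [-8.36  2.01 20.58] tq [ 0.95  2.75 -0.06] q [-0.46 -0.24  2.32  0.52  0.72 -0.66] tipw [581.45 -25.59  27.84]
```

Force rose to 20 N at a depth of 117.4 mm, so the key is on the shoulder. I'm easing off and turning clockwise.

{"method": "drive_tool", "body": {
  "motion": [
    [[0, 0, 0, -0.9, -0.2, 0.3, 255], [0, 0, 0, 0, 0, 0, 255], [0.048, 0.013, -0.087, -0.3, 0.1, -0.2, 255], [0.048, 0.013, -0.087, -0.3, 0.1, -0.2, 255], [0.048, 0.013, -0.087, -0.3, 0.2, -0.1, 255], [0.048, 0.013, -0.087, -0.3, 0.2, -0.1, 255], [0.048, 0.013, -0.087, -0.3, 0.2, -0.1, 255], [0.048, 0.013, -0.087, -0.3, 0.3, -0.1, 255], [0.048, 0.013, -0.087, -0.2, 0.3, -0.1, 255], [0, 0, 0, 0, 0, 0, 255]]
  ]
}}

```text
time: 11.05
position: [506.0, -47.2, 156.6]
orientation: [2.789, 1.055, 0.79]
ft_force: [-9.2, -0.4, 5.3]
opening: 0.145
grip_force: 80.7
```

```bash
python3 -c "
from st import *
st()"
```

```text
t 11.05 TCP [505.97 -47.22 156.58] tip in mouth [   0.52    0.23 -117.35] axis [0. 0. 1.] theta cw 1.1016282646062119 F mouth [-5.15  1.95  9.1 ] tq [0.86 1.43 0.02] q [-0.46 -0.25  2.33  0.51  0.72  0.06] tipw [581.15 -26.07  27.63]
```

{"method": "drive_tool", "body": {
  "motion": [
    [[0.048, 0.013, -0.087, -0.2, 0.3, -0.1, 255], [0.048, 0.013, -0.087, -0.2, 0.4, 0, 255], [0.048, 0.013, -0.087, -0.2, 0.4, 0, 255], [0.048, 0.013, -0.087, -0.1, 0.4, 0, 255], [0.048, 0.013, -0.087, -0.1, 0.4, 0, 255], [0.048, 0.013, -0.087, -0.1, 0.4, 0, 255], [0.048, 0.013, -0.087, 0, 0.4, 0, 255], [0.048, 0.013, -0.087, 0, 0.4, 0, 255], [0, 0, 0, 0, 0, 0, 255]]
  ]
}}

```text
time: 11.95
position: [505.8, -44.8, 156.8]
orientation: [-2.902, 0.114, -0.736]
ft_force: [-4.9, 0.0, 2.5]
opening: 0.146
grip_force: 80.3
```

```bash
cat > pin.py <<'E'
from st import *
s=vision.snapshot('top');h=cv2.cvtColor(s,cv2.COLOR_RGB2HSV)
b=np.load('top.npy');h0=cv2.cvtColor(b,cv2.COLOR_RGB2HSV)
for q in(h0,h):
    m=(q[...,0]>50)&(q[...,0]<80)&(q[...,1]>110);m[:, :155]=0;m[:,185:]=0;m[:170]=0;m[205:]=0
    ys,xs=np.nonzero(m);print('pin px',xs.mean(),ys.mean(),len(xs))
E
python3 -c "
from st import *
st()"; python3 pin.py
```

```text
t 11.95 TCP [505.76 -44.8  156.84] tip in mouth [   0.59   -0.65 -117.33] axis [0.01 0.   1.  ] theta cw 1.9033114401300144 F mouth [-2.83  1.25  4.54] tq [0.44 1.16 0.08] q [-0.45 -0.25  2.33  0.5   0.72  0.87] tipw [581.43 -26.92  27.69]
pin px 167.8 186.5 10
pin px 167.5 186.5 12
```

{"method": "drive_tool", "body": {
  "motion": [
    [[0.048, 0.013, -0.087, 0, 0.3, 0, 255], [0.048, 0.013, -0.087, 0, 0.3, 0, 255], [0, 0, 0, 0, 0, 0, 255]]
  ]
}}

```text
time: 12.3
position: [505.9, -44.4, 157.0]
orientation: [-2.837, 0.395, -0.699]
ft_force: [-5.4, -0.5, 3.9]
opening: 0.146
grip_force: 80.4
```

```bash
python3 -c "
from st import *
st()
c=vision.get_calibration('wrist');w=vision.snapshot('wrist');s=vision.snapshot('scene');t=vision.snapshot('top')
z=lambda i,n=400:cv2.resize(i,None,fx=6,fy=6)
A=np.hstack([z(t[165:215,150:215])[:300,:390],z(s[145:195,225:285])[:300]])
W=cv2.resize(w,(750,562))
cv2.imwrite('pics/i.png',A[:,:,::-1])"; python3 pin.py
```

```text
t 12.3 TCP [505.9  -44.35 156.98] tip in mouth [   0.4    -0.9  -117.33] axis [0.01 0.   1.  ] theta cw 2.1017188230812813 F mouth [-2.67  0.9   5.99] tq [0.29 1.01 0.21] q [-0.45 -0.25  2.33  0.5   0.72  1.07] tipw [581.33 -27.19  27.58]
pin px 167.8 186.5 10
pin px 167.36363636363637 186.0909090909091 11
```

View pics/i.png

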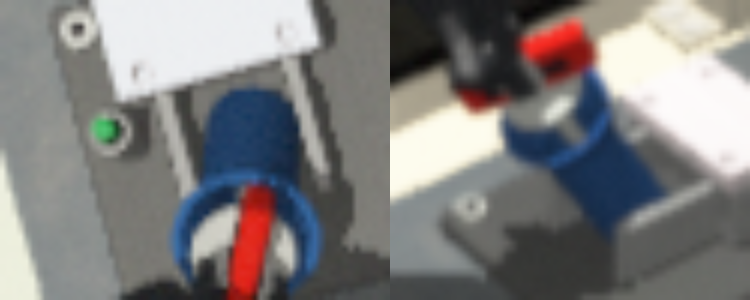

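The green pin (crop 104,130) has shifted off its ring, so it has risen. I'm turning a little further to feel for the solid stop.

{"method": "drive_tool", "body": {
  "motion": [
    [[0.048, 0.013, -0.087, 0.1, 0.3, 0.1, 255], [0, 0, 0, 0, 0, 0, 255]]
  ]
}}

```text
time: 12.7
position: [506.0, -44.1, 157.1]
orientation: [-2.794, 0.533, -0.679]
ft_force: [-5.8, -1.5, 5.2]
opening: 0.145
grip_force: 80.5
```

```bash
python3 -c "
from st import *
st()"; python3 pin.py
```

```text
t 12.7 TCP [506.05 -44.06 157.13] tip in mouth [   0.41   -0.89 -117.31] axis [0.01 0.   1.  ] theta cw 2.202253942710507 F mouth [-2.63 -0.01  7.53] tq [ 0.17  1.12 -0.07] q [-0.45 -0.25  2.33  0.5   0.72  1.17] tipw [581.33 -27.19  27.61]
pin px 167.8 186.5 10
pin px 167.3846153846154 186.3846153846154 13
```

```bash
python3 -c "
from st import *
import pickle
for i in range(3): s=status.get_obs();print((B@s['torque'])[2],s['time'])
c=vision.get_calibration('wrist');w=vision.snapshot('wrist');np.save('w3.npy',w);pickle.dump(c,open('w3.pkl','wb'))
s=status.get_obs();print((B@s['torque'])[2],s['time'])
cv2.imwrite('pics/j.png',w[:,:,::-1])"
```

```text
-0.06285997890451323 12.75
-0.06285997890451323 12.75
-0.06285997890451323 12.75
-0.029945946712497822 12.8
```

View pics/j.png

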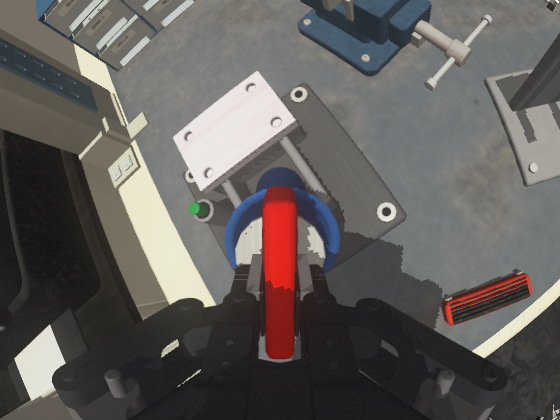

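The wrist view shows the green pin top at (195,209), clearly raised above its post ring (205,210), and the handle is still straight in the grip. I'll compute the rise.

```bash
python3 -c "
from st import *
import pickle
c=pickle.load(open('w3.pkl','rb'));w=np.load('w3.npy');h=cv2.cvtColor(w,cv2.COLOR_RGB2HSV)
m=(h[...,0]>50)&(h[...,0]<80)&(h[...,1]>110);m[:180]=0;m[235:]=0;m[:,:170]=0;m[:,225:]=0
ys,xs=np.nonzero(m);print(xs.min(),xs.max(),ys.min(),ys.max(),xs.mean(),ys.mean())
e,d=fray(c,(xs.mean(),ys.mean()))
for z in(60,67,72,77,81,86):print(z,e+d*(z-e[2])/d[2])
c2=pickle.load(open('w2.pkl','rb'));h=cv2.cvtColor(np.load('w2.npy'),cv2.COLOR_RGB2HSV)
m=(h[...,0]>50)&(h[...,0]<80)&(h[...,1]>110);m[:40]=0;m[75:]=0;m[:,:390]=0;m[:,425:]=0
ys,xs=np.nonzero(m);print('before',fplane(c2,(xs.mean(),ys.mean()),67),fplane(c,(205,210),62))
"
```

```text
189 199 202 213 194.1340206185567 207.82474226804123
60 [586.7  46.5  60. ]
67 [584.32  42.68  67.  ]
72 [582.63  39.96  72.  ]
77 [580.93  37.23  77.  ]
81 [579.57  35.05  81.  ]
86 [577.87  32.32  86.  ]
before [579.93  35.36  67.  ] [580.18  35.18  62.  ]
```

The pin top is at z≈80.5 mm, so it has risen fully. I'm relieving the turn and drawing the key out.

{"method": "drive_tool", "body": {
  "motion": [
    [[-0.048, -0.013, 0.087, -0.1, -0.3, -0.1, 255], [-0.048, -0.013, 0.087, 0, -0.3, 0, 255], [0, 0, 0, -2.4, -0.6, 4.3, 255], [0, 0, 0, -4.8, -1.3, 8.7, 255], [0, 0, 0, -4.8, -1.3, 8.7, 255], [0, 0, 0, -4.8, -1.3, 8.7, 255], [0, 0, 0, -4.8, -1.3, 8.7, 255], [0, 0, 0, -4.8, -1.3, 8.7, 255], [0, 0, 0, -4.8, -1.3, 8.7, 255], [0, 0, 0, -4.8, -1.3, 8.7, 255], [0, 0, 0, 0, 0, 0, 255]]
  ]
}}

```text
time: 13.9
position: [468.7, -54.0, 222.3]
orientation: [-2.873, 0.255, -0.716]
ft_force: [-0.9, 0.9, -2.1]
opening: 0.145
grip_force: 87.7
```

```bash
python3 -c "
from st import *
st()"; python3 pin.py
```

```text
t 13.9 TCP [468.67 -53.96 222.32] tip in mouth [ -0.14  -0.32 -41.52] axis [0.01 0.   1.  ] theta cw 2.002521844416484 F mouth [-1.63  1.07 -1.45] tq [0.43 0.71 0.02] q [-0.52 -0.45  2.34  0.45  0.91  1.01] tipw [544.06 -36.31  92.97]
pin px 167.8 186.5 10
pin px 167.3846153846154 186.3846153846154 13
```

{"method": "drive_tool", "body": {
  "motion": [
    [[0, 0, 0, -6.6, -1.7, 11.8, 255], [0, 0, 0, -6.6, -1.7, 11.8, 255], [0, 0, 0, -6.6, -1.7, 11.8, 255], [0, 0, 0, -6.6, -1.7, 11.8, 255], [0, 0, 0, -6.6, -1.7, 11.8, 255], [0, 0, 0, -6.6, -1.7, 11.8, 255], [0, 0, 0, -6.6, -1.7, 11.8, 255], [-0.033, 0.127, 0, 8, -35, 15, 255], [-0.033, 0.127, 0, 8, -35, 15, 255], [-0.033, 0.127, 0, 8, -35, 15, 255], [-0.033, 0.126, 0, 8, -35, 0, 255], [0, 0, 0, 0, 0, 0, 255]]
  ]
}}

```text
time: 15.15
position: [457.8, -209.1, 345.2]
orientation: [3.126, -0.28, -0.02]
ft_force: [-0.4, 0.5, -3.8]
opening: 0.139
grip_force: 87.4
```

```bash
python3 -c "
from st import *
s=st();T=R.from_rotvec(s['orientation']).as_matrix();print(T)"
```

```text
t 15.15 TCP [ 457.76 -209.11  345.21] tip in mouth [ -58.01 -147.31  109.1 ] axis [ 0.51 -0.    0.86] theta cw 2.0652435839952643 F mouth [-2.12  0.56 -3.21] tq [ 0.05 -0.02 -0.03] q [-0.63 -0.16  1.84 -0.01  1.47  1.13] tipw [ 459.73 -210.17  194.48]
[[ 0.98 -0.18 -0.01]
 [-0.18 -0.98 -0.  ]
 [-0.01  0.   -1.  ]]
```

{"method": "drive_tool", "body": {
  "motion": [
    [[0, 0, 0, 9, -48, 0, 255], [0, 0, 0, 9, -48, 0, 255], [0, 0, 0, 0, 0, -38, 255], [0, 0, 0, 0, 0, -38, 255], [0, 0, 0, 0, 0, -38, 255], [0, 0, 0, 0, 0, -38, 255], [0, 0, 0, 0, 0, 0, 255]]
  ]
}}

```text
time: 15.85
position: [469.4, -298.3, 188.9]
orientation: [-3.124, 0.279, 0.029]
ft_force: [-1.0, 0.7, -3.4]
opening: 0.142
grip_force: 87.4
```

```bash
python3 -c "
from st import *
import pickle
s=st();c=vision.get_calibration('wrist');w=vision.snapshot('wrist');np.save('w4.npy',w);pickle.dump(c,open('w4.pkl','wb'))
cv2.imwrite('pics/k.png',w[:,:,::-1])"
```

```text
t 15.85 TCP [ 469.43 -298.25  188.92] tip in mouth [-146.2  -235.02  -20.47] axis [ 0.51 -0.01  0.86] theta cw 2.066073065837212 F mouth [-2.42  0.93 -2.52] tq [ 0.01  0.03 -0.05] q [-0.75  0.08  1.9  -0.01  1.18  1.01] tipw [ 470.62 -297.96   38.17]
```

View pics/k.png

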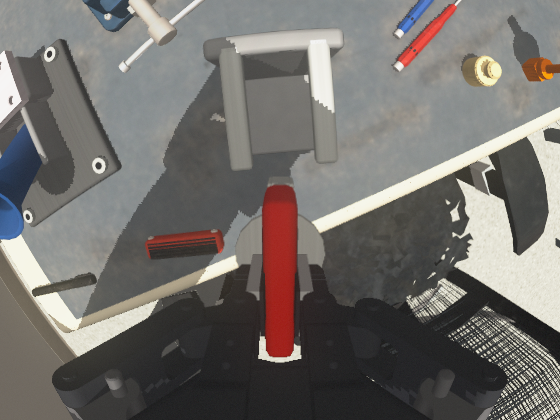

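The wrist view shows the fork's prong tips at (241,168) and (326,161), the fork's back at ~(236,60) and (318,42), and the handle end at (281,187). I'll compute the fork's centre.

```bash
python3 -c "
from st import *
import pickle
c=pickle.load(open('w4.pkl','rb'))
L,Rr=fplane(c,(241.5,169),160),fplane(c,(327,161.5),160)
print('tips',L,Rr,(L+Rr)/2,np.linalg.norm(L-Rr))
l2,r2=fplane(c,(233.5,70),160),fplane(c,(319,55),160)
print('rear',l2,r2,np.linalg.norm(l2-r2),'inner gap',np.linalg.norm(fplane(c,(252,160),160)-fplane(c,(314,155),160)))
d=(l2+r2-L-Rr)/2;yaw=np.arctan2(d[1],d[0]);print('yaw',np.degrees(yaw));y=L-Rr;print('yaw from tips',np.degrees(np.arctan2(-y[0],y[1])))
print('seat',(L+Rr)/2+31*np.array([np.cos(yaw),np.sin(yaw),0]))
print('handle',fplane(c,(280,187),214),fplane(c,(280,356),214))
"
```

```text
tips [ 517.71 -285.78  160.  ] [ 513.67 -331.52  160.  ] [ 515.69 -308.65  160.  ] 45.92671892491478
rear [ 570.31 -291.91  160.  ] [ 570.26 -336.61  160.  ] 44.702517688833936 inner gap 33.0177039111496
yaw -5.867199436825819
yaw from tips -5.044624527589891
seat [ 546.53 -311.82  160.  ]
handle [ 517.71 -306.78  214.  ] [ 435.81 -292.03  214.  ]
```

{"method": "drive_tool", "body": {
  "motion": [
    [[0, 0, 0, 0, -6, 0, 255], [0, 0, 0, 24, -2.1, 0, 255], [0, 0, 0, 24, -2.1, 0, 255], [0, 0, 0, 24, -2.2, 0, 255], [0, 0, 0, 0, 0, 0, 255], [0, 0, 0, 0, 0, -4, 255], [0, 0, 0, 0, 0, -3, 255], [0, 0, 0, 0, 0, -3, 255], [0, 0, 0, 0, 0, -1.5, 255], [0, 0, 0, 0, 0, 0, 255], [0, 0, 0, 0, 0, 0, 255]]
  ]
}}

```text
time: 17.0
position: [544.4, -314.1, 184.7]
orientation: [3.125, -0.279, -0.014]
ft_force: [0.5, 0.2, -2.9]
opening: 0.144
grip_force: 87.4
```

```bash
python3 -c "
from st import *
s=st();print(s['ft_force'])"
```

```text
t 17.0 TCP [ 544.39 -314.11  184.74] tip in mouth [ -88.15 -271.04  -58.79] axis [0.51 0.   0.86] theta cw 2.063164819010018 F mouth [-0.96  0.02 -2.76] tq [-0.04  0.03  0.02] q [-0.68  0.23  1.73 -0.01  1.18  1.07] tipw [ 546.89 -315.32   34.02]
[ 0.53  0.15 -2.87]
```

{"method": "drive_tool", "body": {
  "motion": [
    [[0, 0, 0, -3, 3, 0, 255], [0, 0, 0, 0, 0, -3, 255], [0, 0, 0, 0, 0, -2, 255], [0, 0, 0, 0, 0, -2, 255], [0, 0, 0, 0, 0, -1, 255], [0, 0, 0, 0, 0, 0, 255], [0, 0, 0, 0, 0, 0, 255]]
  ]
}}

```text
time: 17.7
position: [541.7, -311.1, 176.7]
orientation: [3.125, -0.278, -0.014]
ft_force: [0.3, 0.0, -3.1]
opening: 0.147
grip_force: 87.6
```

```bash
python3 -c "
from st import *
s=st();print(s['ft_force'])"
```

```text
t 17.7 TCP [ 541.67 -311.12  176.73] tip in mouth [ -93.77 -267.47  -64.79] axis [0.51 0.   0.86] theta cw 2.0629193192312774 F mouth [-1.24 -0.06 -2.82] tq [ 0.01  0.03 -0.05] q [-0.68  0.23  1.75 -0.01  1.17  1.07] tipw [ 544.18 -312.34   26.  ]
[ 0.34  0.03 -3.06]
```

{"method": "drive_tool", "body": {
  "motion": [
    [[0, 0, 0, 0, 0, -1, 255], [0, 0, 0, 0, 0, 0, 255], [0, 0, 0, 0, 0, -1, 255], [0, 0, 0, 0, 0, 0, 255]]
  ]
}}

```text
time: 18.1
position: [541.9, -311.3, 176.2]
orientation: [3.125, -0.278, -0.013]
ft_force: [-1.3, 1.5, 5.3]
opening: 0.145
grip_force: 88.6
```

```bash
python3 -c "
from st import *
s=st();print(s['ft_force'])"
```

```text
t 18.1 TCP [ 541.86 -311.25  176.18] tip in mouth [ -93.86 -267.74  -65.37] axis [0.51 0.   0.86] theta cw 2.0625491114963523 F mouth [1.93 1.78 5.02] tq [ 0.41  0.33 -0.22] q [-0.68  0.23  1.75 -0.01  1.17  1.07] tipw [ 544.45 -312.55   25.46]
[-1.26  1.51  5.31]
```

The collar is resting on the prongs (force −3 → +5 N). I'm releasing and rising.

{"method": "drive_tool", "body": {
  "motion": [
    [[0, 0, 0, 0, 0, 0.5, 200], [0, 0, 0, 0, 0, 0, 150], [0, 0, 0, 0, 0, 0, 80], [0, 0, 0, 0, 0, 0, 0], [0, 0, 0, 0, 0, 0, 0], [0, 0, 0, 0, 0, 0, 0], [0, 0, 0, 0, 0, 20, 0], [0, 0, 0, 0, 0, 30, 0], [0, 0, 0, 0, 0, 40, 0], [0, 0, 0, 0, 0, 40, 0], [0, 0, 0, 0, 0, 0, 0], [0, 0, 0, 0, 0, 0, 0]]
  ],
  "force": 20
}}

```text
time: 19.3
position: [542.1, -311.4, 306.9]
orientation: [3.123, -0.278, -0.01]
ft_force: [-0.0, -0.7, -0.0]
opening: 0.999
grip_force: 0.0
```

```bash
python3 -c "
from st import *
s=st();w=vision.snapshot('wrist');a=vision.snapshot('scene')
A=np.hstack([w[:,:],cv2.resize(a[180:260,265:325],None,fx=5.25,fy=5.25)[:420,:240]]);cv2.imwrite('pics/m.png',A[:,:,::-1])"; python3 pin.py
```

```text
t 19.3 TCP [ 542.06 -311.37  306.91] tip in mouth [ -28.15 -268.21   47.66] axis [0.51 0.   0.86] theta cw 2.062062638469984 F mouth [-0.21 -0.68  0.09] tq [-0.01  0.07 -0.02] q [-0.68  0.13  1.62 -0.01  1.39  1.07] tipw [ 544.96 -312.9   156.2 ]
pin px 167.8 186.5 10
pin px 167.3846153846154 186.3846153846154 13
```

View pics/m.png

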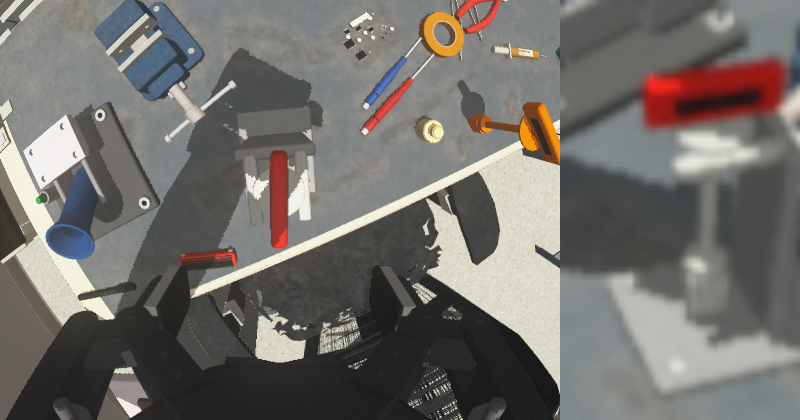

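The key hangs upright by its collar on both prongs: its handle is at wrist (279,198), and the scene crop shows it upright. The gripper is open and clear, and the pin (41,199) is up. I'm handing in the job.

```bash
python3 -c "
from rig import workorder
print(workorder.finish_job())"
```

```text
the job is handed in; nothing more can be done
None
```

The job is handed in at about 19 s of the 72 s: the clamp is locked with the green pin fully up (measured about 80.5 mm above the bench), the T-key hangs upright by its collar in the fork of its stand, and the gripper is clear; the hand-in gave no verdict.

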